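# Centre the measure on the balance pan and tare

## Task

The small footed measure stands off-centre on the pan of the balance. With light taps of the fingertips low on its foot, slide it to the middle of the pan, so that its foot stands inside the engraved circle, then take the hand off it and press the balance's tare key fully down and let go. The measure is top-heavy: do not knock it over or off the pan, do not grip, straddle or lift it, and leave the bottle, the jar and the tube rack where they stand.

Things in the scene. Friction and masses are not known exactly. Their poses are not given: they have to be found in the camera images.
- measure: top-heavy white plastic cup on a stem and round foot, 68 mm tall, about 90 g. Origin: centre of its underside, z up. Sole 30 mm across, flange 40 mm across from 3 to 9 mm height (widest part, tap here), stem 11 mm across, cup from 25 mm height widening to 34 mm at the rim. Pushed at the foot it slides with dry friction and stops with the push; pushed at the cup it tips.
- pan_mark (a point): centre of the top face of the balance's fixed round pan (steel disc 100 mm across, 6 mm thick, top 60 mm above the table). A thin dark circle 53 mm across is engraved round this point. z up; the yaw means nothing.
- tare_top (a point): centre of the top of the tare key, a round black key 26 mm across standing up in a white housing on a pale panel on the front part of the balance, on its right as the robot sees it, next to the display. It is pressed straight down. Its top is lower than the pan's.
- tare (a joint): travel of the tare key in m: 0 up, 0.006 fully down; a spring (about 4 N when fully down) brings it back up
- balance: grey laboratory balance 250 x 180 x 46 mm, fixed. Origin: centre of its underside; x points from its front (key and display, towards the robot) to its rear. The pan's centre is 50 mm behind the origin (+x); the key 85 mm before it (-x) and 45 mm to the right (-y).
- bottle: amber bottle 48 mm across, 95 mm tall, on the table left of the balance; bystander. Origin: centre of its underside
- jar: white jar with a yellow lid, 56 mm across, 60 mm tall, on the table left of the balance; bystander. Origin: centre of its underside
- rack: red tube rack 190 x 75 x 38 mm (tubes stand up to 53 mm), on the table right of the balance; bystander. Origin: centre of its underside, x along its length
Mind the look-alikes: they are no part of the job. Leave any turquoise look-alike of the measure alone.

How it is judged:
On the way, in this order (a step that is already met when the one before it is completed fails the run):
1. the measure stands still and upright in the middle of the pan, untouched, with the tare key up (horizontal distance between measure and pan_mark below 0.007 m and z of measure in the frame of pan_mark between -0.004 and 0.004 m and angle between measure's own z axis and vertical below 0.08 rad and linear speed of measure below 0.01 m/s and contact force between the fingers and measure below 0.05 N and value of joint tare below 0.002 m), for 0.3 s.
2. the tare key is pressed fully down (value of joint tare above 0.0045 m and contact force between the fingers and measure below 0.05 N), for 0.05 s.
At the end, for the whole second after the job is handed in: the measure stands upright (within 0.08 rad) and still on the pan with its axis within 7 mm of the pan's centre, and the tare key is up again after having been pressed (past 4.5 mm) (horizontal distance between measure and pan_mark below 0.007 m and z of measure in the frame of pan_mark between -0.004 and 0.004 m and angle between measure's own z axis and vertical below 0.08 rad and linear speed of measure below 0.01 m/s and value of joint tare below 0.002 m); the robot touches nothing.
It fails at once if the measure is knocked over (tilted by more than 0.5 rad) or off the pan (angle between measure's own z axis and vertical above 0.5 rad or z of measure in the frame of pan_mark below -0.01 m).
It fails at once if the measure is lifted more than 12 mm off the pan (z of measure in the frame of pan_mark above 0.012 m).
It fails at once if the fingers straddle the measure as for a grip (grasp point within 12 mm of its axis and below 75 mm over the pan) (horizontal distance between the grasp point and measure below 0.012 m and z of the grasp point in the frame of pan_mark below 0.075 m).
It fails at once if the measure is hit hard (contact force above 8 N) (contact force between the fingers and measure above 8 N).
It fails at once if a bystander is disturbed (moved more than 15 mm) (distance of any of bottle, jar, rack from where it was at the start of the episode above 0.015 m).
It also fails if it takes over 58 s, if anything falls off the work surface, if the arm or the gripper's body presses on something with over 40 N, if the wrist force passes 120 N, or if a joint passes its speed limit or range.

## Robot

A 7-joint arm with a two-finger parallel gripper is mounted at the origin on the work surface. World frame = base frame: x ahead of the robot, y to its left, z up, the work surface at z = 0. Lengths are in m, angles in rad, forces in N, time in s.
With the tool pointing down it reaches from about 0.4 to 0.85 m from the base axis. Payload 4.5 kg.
Tool frame: the origin (TCP) lies at the very end of the fingers, on their centre line; the grasp point (between the pads) lies 19 mm behind it (r.grip_point_offset is the distance from the TCP to the grasp point, in m); z points along the fingers, y is the line along which they close (so a half turn about z gives the same grasp; the last joint's range is limited). The gripper opens to 88 mm and grips with 3 to 60 N. Pads are 18 mm wide; open, the fingers measure 123 mm over their backs; the gripper's body (75 mm by 187 mm) begins 45 mm behind the grasp point.
Start: joints at [-1.302, 0.689, -0.195, 1.565, 0.157, 0.902, -0.215], TCP at [0.145, 0.608, 0.239] pointing down, gripper open.
Joint ranges: [-3.01, 3.01], [-0.46, 2.08], [-1.47, 1.51], [0.13, 2.56], [-1, 4.14], [0.04, 2.09], [-2.66, 2.66]. Speed limits (rad/s): [2.57, 2.57, 3.14, 3.14, 3.14, 3.14, 3.14].

## Interface

Orientations are given as a unit quaternion [x, y, z, w].
In Python, from plant import r gives the robot as it stands.
- The arm moves only by the tool carry_out, never from a script. Its argument "rows" is a list of rows, each a list of 3 entries, a list of its own where there are three numbers: the shift along the tool's x, y, z in cm, then the turn, a rotation vector about the tool's x, y, z in degrees, then the closure, from 0 (fully open) to 1 (shut). A call has 1 to 12 rows; each row is the pose to reach, as a shift and turn from the pose commanded when the call began, along the tool's axes at that moment; what a row does not reach only later rows make up. A row lasts 1/10 s, in which the tool goes at most 50 mm and 8.59 degrees, less where a joint would pass 70% of its speed; a pose out of reach is approached as far as the arm can. A call with a gripper value outside its range is refused whole. The fingers move at their own pace and stop on an object; "newtons" is the grip in N (left out, the last holds). Time passes only in rows, so rows that repeat a pose let the fingers close. It gives the time, the measured TCP pose, the force, the opening and the grip force at its end, in the units of the state.
- r.get_state(): the state, without advancing time (a new reading comes with each control period).
- r.snapshot(name): name is "scene" or "top" or "wrist"; returns a dict with "image" (400x640x3 uint8, red, green, blue), "fx", "fy", "cx", "cy" (pixels), "pose" (4x4, takes a point from camera to world coordinates). Camera axes: x right, y up, looking along -z (the intrinsics and any distortion apply to the point x, -y, -z); pixel columns grow to the right and rows downward; lengths in m; the calibration is good to about 2 mm. The wrist camera is an equidistant fisheye: a pixel r from the principal point sees the ray r / f radians off the axis. A picture is of the moment at which its call begins. There is no depth.
- r.finish_job(): hands the job in; it is judged then, once.
The state is a dict: "clock": time; "q": joint angles; "qd": joint speeds; "joint_torque": joint torques, N m; "tool_pos": TCP position; "eef_rot": TCP orientation; "contact_force": force on the tool from outside, world axes, zero at the start; "moment": the same for the moment, N m; "opening": opening from 0.0 (shut) to 1.0 (fully open); "finger_force": force on a finger pad.
Only numpy, scipy, OpenCV 4.12 (cv2) and the standard library are available. Lean on these libraries where they do the work, as an engineer would, in place of code of your own. Each camera call takes 0.05 s, during which the arm holds its last target. There are 200 camera calls.

## Working session

There is one attempt and no reset: what is moved stays moved. The work goes in short steps, Python scripts to look and compute and a tool call to move; the robot and the scene stay as the last step left them, time stands still between calls to the robot, and variables do not carry over. Pictures are saved under pics/ and viewed, at most 10 in all, crops included, and the job is handed in when it is done.

Besides the shell and the picture viewer there is one more tool, called after "Request:" as name([rows], argument=value, ...), one row to a line, values as JSON. carry_out: Moves the arm, as the interface text tells. Its arguments: {"type":"object","properties":{"rows":{"type":"array"},"newtons":{"type":"number"}},"required":["rows"]}

```bash
mkdir -p pics
cat > h.py <<'E'
import numpy as np, cv2
from plant import r
def snap(n,f=None):
    s=r.snapshot(n)
    if f: cv2.imwrite('pics/'+f,cv2.cvtColor(s['image'],cv2.COLOR_RGB2BGR))
    return s
def ray(s,u,v):
    x=(u-s['cx'])/s['fx'];y=(v-s['cy'])/s['fy']
    T=np.array(s['pose']);d=T[:3,:3]@np.array([x,-y,-1.]);return T[:3,3],d
def plane(s,u,v,z):
    o,d=ray(s,u,v);return o+d*(z-o[2])/d[2]
def proj(s,p):
    T=np.array(s['pose']);c=T[:3,:3].T@(np.array(p)-T[:3,3])
    return s['cx']+s['fx']*c[0]/-c[2], s['cy']+s['fy']*-c[1]/-c[2]
E
python3 - <<'E'
from h import *
a=snap('scene','s0.png');b=snap('top','t0.png')
for s in(a,b):print({k:v for k,v in s.items() if k!='image'})
st=r.get_state();print(st['clock'],st['tool_pos'],st['eef_rot'],r.grip_point_offset)
E
```

```text
{'fx': 377.96328620289205, 'fy': 377.96328620289205, 'cx': 322.67397354251244, 'cy': 211.54817319821709, 'pose': array([[-0.50361792, -0.65357881,  0.56498118,  1.09343378],
       [ 0.86389843, -0.38625675,  0.32324174,  0.3441252 ],
       [ 0.00696384,  0.65087668,  0.75915153,  0.71159274],
       [ 0.        ,  0.        ,  0.        ,  1.        ]])}
{'fx': 449.16506072911267, 'fy': 449.16506072911267, 'cx': 322.3956784167141, 'cy': 204.8472083641403, 'pose': array([[ 0.02750888,  0.98516982, -0.16936261,  0.43763793],
       [-0.99954347,  0.0292268 ,  0.00765836,  0.09084259],
       [ 0.01249472,  0.16907461,  0.98552405,  0.94817432],
       [ 0.        ,  0.        ,  0.        ,  1.        ]])}
0.1 [0.14532437 0.60728779 0.23798584] [ 1.17073988e-01  9.93122853e-01 -8.24862907e-04 -2.69181897e-05] 0.0187
```

View pics/s0.png

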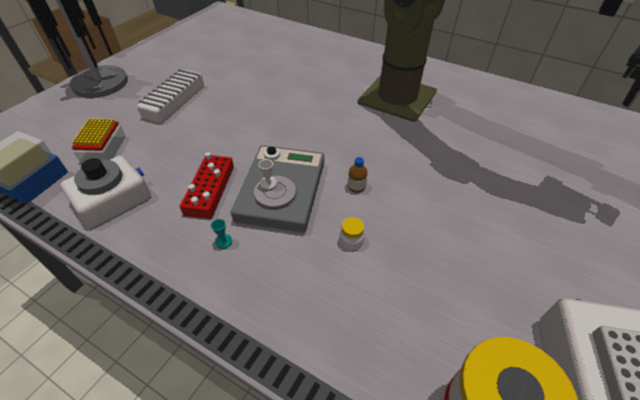

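View pics/t0.png

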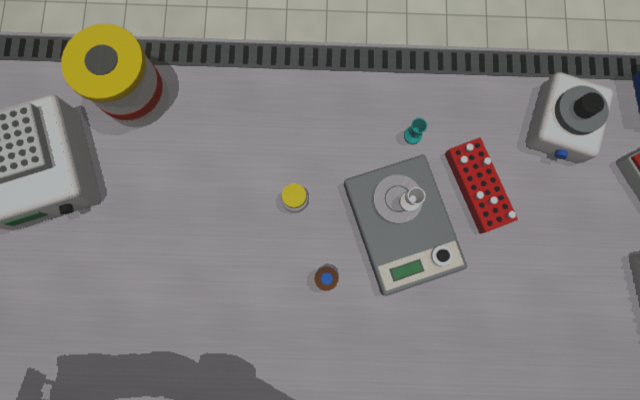

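The scene view shows the balance at (280,187), the white measure at (266,178), the key at (271,153), and the turquoise look-alike at (222,235). In the top view, the pan is at about (398,199), the measure at (412,200), the key at (443,256), and the turquoise cup at (415,130).
Candidates for the measure are the white cup (412,200), which stands on the pan, and the turquoise one (415,130), which stands on the table. I choose the white one. The rotary devices at (580,108) and (62,160) are not the balance. One close crop will check the choice.

Run:
```python
from h import *
a=cv2.imread('pics/s0.png')[140:235,225:330];b=cv2.imread('pics/t0.png')[165:275,365:470]
A=cv2.resize(a,(400,362),interpolation=cv2.INTER_CUBIC);B=cv2.resize(b,(400,419),interpolation=cv2.INTER_CUBIC)
o=np.zeros((419,800,3),np.uint8);o[:362,:400]=A;o[:,400:]=B;cv2.imwrite('pics/c0.png',o)
s=snap('top');a=snap('scene')
for u,v,z in((443,256,.05),(398,199,.06)):print(plane(s,u,v,z))
for u,v,z in((271,151,.05),(274,191,.06)):print(plane(a,u,v,z))
# balance outline corners in top (z~.046)
for u,v in((346,181),(427,156),(466,267),(385,293)):print(plane(s,u,v,.046))
```

```text
[ 0.49553596 -0.15972539  0.05      ]
[ 0.60674051 -0.06803615  0.06      ]
[ 0.48733097 -0.16352014  0.05      ]
[ 0.61178842 -0.06543911  0.06      ]
[0.64389765 0.03663748 0.046     ]
[ 0.70233881 -0.1311483   0.046     ]
[ 0.475196   -0.20655655  0.046     ]
[ 0.41976069 -0.04463023  0.046     ]
```

View pics/c0.png

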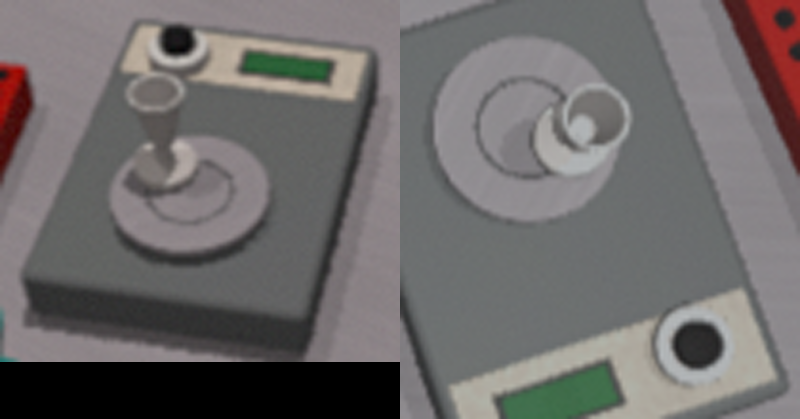

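The crop confirms it: the white footed cup stands on the pan, about 23 mm towards -y from centre, with the black key in the white housing. I'll move close with the gripper shut.

Request:
carry_out([
  [[-61.8,-63,3],[0,0,88],1],
  [[-61.8,-63,3],[0,0,88],1],
  [[-61.8,-63,3],[0,0,88],1],
  [[-61.8,-63,3],[0,0,88],1],
  [[-61.8,-63,3],[0,0,88],1],
  [[-61.8,-63,3],[0,0,88],1],
  [[-61.8,-63,3],[0,0,88],1],
  [[-61.8,-63,3],[0,0,88],1],
  [[-61.8,-63,3],[0,0,88],1],
  [[-61.8,-63,3],[0,0,88],1],
  [[-61.8,-63,3],[0,0,88],1],
  [[-61.8,-63,3],[0,0,88],1],
], newtons=5)

```text
clock: 1.4
tool_pos: [0.455, 0.0923, 0.2183]
eef_rot: [0.774, 0.633, 0.0, 0.0]
contact_force: [0.3, 0.6, -0.1]
opening: 0.004
finger_force: 0.0
```

```bash
cat >> h.py <<'E'
from scipy.spatial.transform import Rotation as Ro
def goal(p,az,tilt):
    """tool x heading az deg (world), leaned back by tilt deg; prints shift cm/turn deg in current tool axes"""
    c,s=np.cos(np.radians(az)),np.sin(np.radians(az))
    R=Ro.from_matrix(np.array([[c,s,0],[s,-c,0],[0,0,-1.]]))*Ro.from_euler('y',tilt,degrees=True)
    st=r.get_state();R0=Ro.from_quat(st['eef_rot'])
    print(st['clock'],np.round(st['tool_pos'],4),'shift',np.round(R0.inv().apply(np.array(p)-st['tool_pos'])*100,2),'turn',np.round((R0.inv()*R).as_rotvec(degrees=True),1),'z',np.round(R.as_matrix()[:,2],2))
E
python3 -c "
from h import *
goal((.60,-.15,.2),79,0)"
```

```text
1.4 [0.455  0.0923 0.2183] shift [-20.86  19.03   1.83] turn [ 0.  -0.  -0.5] z [ 0.  0. -1.]
```

Request:
carry_out([
  [[-20.9,19,1.8],[0,0,0],1],
  [[-20.9,19,1.8],[0,0,0],1],
  [[-20.9,19,1.8],[0,0,0],1],
  [[-20.9,19,1.8],[0,0,0],1],
  [[-20.9,19,1.8],[0,0,0],1],
  [[-20.9,19,1.8],[0,0,0],1],
  [[-20.9,19,1.8],[0,0,0],1],
  [[-20.9,19,1.8],[0,0,0],1],
])

```text
clock: 2.2
tool_pos: [0.5985, -0.1488, 0.1998]
eef_rot: [0.774, 0.633, -0.0, -0.001]
contact_force: [-0.2, 0.3, 0.2]
opening: 0.006
finger_force: 0.0
```

```bash
python3 -c "
from h import *
goal((.60,-.15,.09),79,15);goal((.60,-.15,.09),79,-15)
s=snap('wrist','w0.png');print({k:v for k,v in s.items() if k!='image'})"
```

```text
2.2 [ 0.5985 -0.1488  0.1998] shift [-0.1   0.18 10.98] turn [ 0.  15.  -0.5] z [ 0.05  0.25 -0.97]
2.2 [ 0.5985 -0.1488  0.1998] shift [-0.1   0.18 10.98] turn [ -0.1 -15.   -0.5] z [-0.05 -0.25 -0.97]
{'fx': 309.70691628693146, 'fy': 309.70691628693146, 'cx': 319.35912480169816, 'cy': 200.3665931212467, 'pose': array([[ 0.98005233,  0.18807077,  0.06424023,  0.61465966],
       [-0.19873358,  0.92992594,  0.30942319, -0.06866664],
       [-0.0015452 , -0.31601761,  0.94875207,  0.34627256],
       [ 0.        ,  0.        ,  0.        ,  1.        ]])}
```

View pics/w0.png

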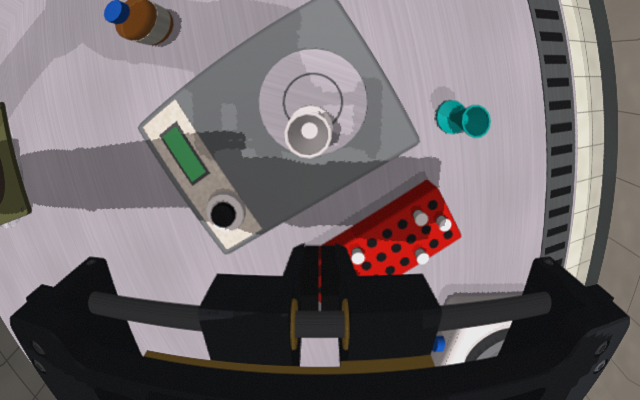

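The wrist view shows the pan centre at about (313,103), the measure's rim at about (309,131), and the key top at (223,214).

```bash
cat >> h.py <<'E'
def wray(s,u,v):
    d=np.array([(u-s['cx'])/s['fx'],(v-s['cy'])/s['fy']]);t=np.hypot(*d)
    k=np.sin(t)/t; c=np.array([d[0]*k,-d[1]*k,-np.cos(t)]);T=np.array(s['pose']);return T[:3,3],T[:3,:3]@c
def wplane(s,u,v,z):
    o,d=wray(s,u,v);return o+d*(z-o[2])/d[2]
def circ(s,edges,z):
    """circle fit on plane z from edge pixels"""
    P=np.array([wplane(s,u,v,z)[:2] for u,v in edges])
    x=np.linalg.lstsq(np.c_[2*P,np.ones(len(P))],(P**2).sum(1),rcond=None)[0]
    return np.round(x[:2],4),round(2000*np.sqrt(x[2]+x[:2]@x[:2]),1)
E
python3 - <<'E'
from h import *
s=snap('wrist')
cv2.imwrite('pics/w1.png',cv2.resize(cv2.cvtColor(s['image'],cv2.COLOR_RGB2BGR)[40:240,190:380],(760,600)[:2] and (570,600),interpolation=cv2.INTER_CUBIC))
print('pan',circ(s,[(259,102),(367,100),(312,48),(275,62),(352,65)],.06))
print('rim',circ(s,[(285,132),(333,131),(309,107),(309,157)],.128))
print('key',circ(s,[(210,214),(236,214),(223,201),(223,227)],.055))
E
```

```text
pan (array([ 0.6077, -0.0658]), np.float64(99.3))
rim (array([ 0.6024, -0.0874]), np.float64(34.8))
key (array([ 0.4931, -0.1573]), np.float64(29.1))
```

View pics/w1.png

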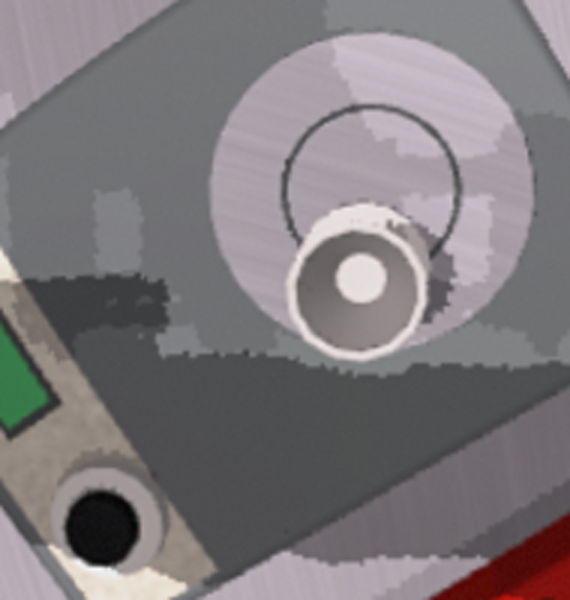

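The close crop shows the rim's upper edge at v≈116 and its lower edge at v≈160. The flange shows behind it at v≈108. I'll recompute with these edges.

Run:
```python
from h import *
s=snap('wrist')
print('pan',circ(s,[(260,102),(368.3,101),(314,50.7),(277,63)],.06),'ring',circ(s,[(284,103),(344,103),(314,74.8),(290,120)],.06))
print('rim',circ(s,[(285.7,137),(332.7,137),(309,116),(309,160)],.128))
print('flange far pt',wplane(s,311,108,.069),'cup bottom',wplane(s,310.3,132.5,.09))
for z in(.05,.055):print('key',circ(s,[(212,216),(236.7,216),(224,203.3),(224,228.7)],z))
```

```text
pan (array([ 0.6082, -0.0676]), np.float64(99.9)) ring (array([ 0.6086, -0.068 ]), np.float64(54.2))
rim (array([ 0.6016, -0.0909]), np.float64(32.5))
flange far pt [ 0.60530816 -0.07109041  0.069     ] cup bottom [ 0.60134894 -0.09062337  0.09      ]
key (array([ 0.4918, -0.1608]), np.float64(28.6))
key (array([ 0.4939, -0.1592]), np.float64(28.1))
```

Run:
```python
from h import *
goal((.5899,-.1298,.0645),73.5,12)
```

```text
2.35 [ 0.5984 -0.1465  0.2003] shift [ 1.45 -1.15 13.58] turn [-0.6 11.9  5.2] z [ 0.06  0.2  -0.98]
```

Request:
carry_out([
  [[1,-1.1,5],[0,12,5],1],
  [[1,-1.1,10],[0,12,5],1],
  [[1,-1.1,12],[0,12,5],1],
  [[1,-1.1,12],[0,12,5],1],
  [[1,-1.1,12],[0,12,5],1],
  [[1,-1.1,12],[0,12,5],1],
])

```text
clock: 2.95
tool_pos: [0.5918, -0.1355, 0.0824]
eef_rot: [0.796, 0.596, 0.082, -0.065]
contact_force: [0.4, -0.2, 0.1]
opening: 0.006
finger_force: 0.0
```

Run:
```python
from h import *
goal((.5899,-.1298,.0645),73.5,12)
```

```text
2.95 [ 0.5918 -0.1355  0.0824] shift [ 0.11 -0.33  1.85] turn [-0.4 -0.   0.1] z [ 0.06  0.2  -0.98]
```

Request:
carry_out([
  [[0.1,-0.3,1.8],[0,0,0],1],
  [[0.1,-0.3,1.8],[0,0,0],1],
  [[0.1,-0.3,1.8],[0,0,0],1],
  [[0.1,-0.3,1.8],[0,0,0],1],
  [[0.1,-0.3,1.8],[0,0,0],1],
])

```text
clock: 3.45
tool_pos: [0.5891, -0.1316, 0.0639]
eef_rot: [0.797, 0.595, 0.081, -0.065]
contact_force: [0.0, 0.0, -0.6]
opening: 0.006
finger_force: 0.0
```

Run:
```python
from h import *
goal((.5899,-.1298,.0645),73.5,12)
s=snap('wrist');cv2.imwrite('pics/w2.png',cv2.cvtColor(s['image'],cv2.COLOR_RGB2BGR))
print(s['pose'][:3,3])
```

```text
3.45 [ 0.5891 -0.1316  0.0639] shift [ 0.21  0.02 -0.02] turn [-0.4  0.  -0. ] z [ 0.06  0.2  -0.98]
[ 0.60402367 -0.08416427  0.22431448]
```

View pics/w2.png

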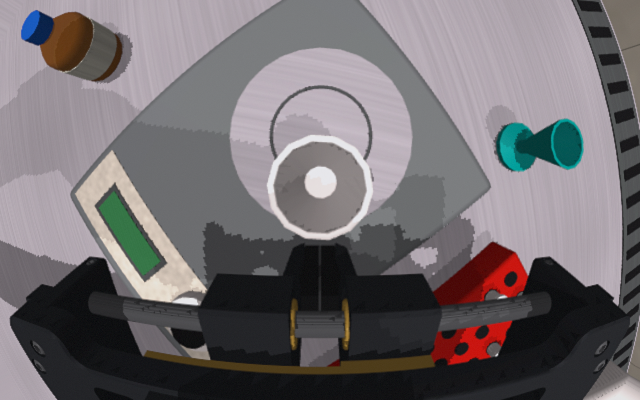

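The view shows the fingertip at (320,245), directly behind the measure with its rim at (320,187), and the ring centre ahead at about (320,137). They line up along the push direction, so I'll push slowly.

Request:
carry_out([
  [[0.29,0,0.06],[0,0,0],1],
  [[0.59,0,0.12],[0,0,0],1],
  [[0.78,0,0.17],[0,0,0],1],
  [[0.98,0,0.21],[0,0,0],1],
  [[1.13,0,0.24],[0,0,0],1],
  [[1.27,0,0.27],[0,0,0],1],
  [[1.42,0,0.3],[0,0,0],1],
  [[1.57,0,0.33],[0,0,0],1],
  [[1.71,0,0.36],[0,0,0],1],
  [[1.86,0,0.4],[0,0,0],1],
  [[1.96,0,0.42],[0,0,0],1],
  [[1.96,0,0.42],[0,0,0],1],
])

```text
clock: 4.7
tool_pos: [0.5942, -0.1118, 0.0629]
eef_rot: [0.797, 0.595, 0.081, -0.066]
contact_force: [-0.5, -1.2, -0.6]
opening: 0.006
finger_force: 0.2
```

```bash
cat > m.py <<'E'
from h import *
def meas():
    s=snap('wrist');g=cv2.cvtColor(s['image'],cv2.COLOR_RGB2GRAY)
    m=((g>205)*255).astype(np.uint8);m[245:]=0
    st=r.get_state();print(st['clock'],st['tool_pos'].round(4),np.round(st['contact_force'],2))
    for c in cv2.findContours(m,cv2.RETR_EXTERNAL,cv2.CHAIN_APPROX_NONE)[0]:
        x,y,w,h=cv2.boundingRect(c)
        if w>40 and 230<x<300:
            h_=cv2.convexHull(c)[:,0];print('box',x,y,w,h,'rim',circ(s,h_,.128))
E
python3 -c "
from m import *
meas()"
```

```text
4.75 [ 0.5942 -0.1119  0.0629] [ 0.36 -0.64 -0.32]
box 269 171 103 74 rim (array([ 0.6035, -0.0821]), np.float64(32.4))
```

Request:
carry_out([
  [[0.15,0,-0.12],[0,0,0],1],
  [[0.3,0,-0.09],[0,0,0],1],
  [[0.45,0,-0.06],[0,0,0],1],
  [[0.6,0,-0.03],[0,0,0],1],
  [[0.75,0,0],[0,0,0],1],
  [[0.9,0,0.03],[0,0,0],1],
  [[1.05,0,0.07],[0,0,0],1],
  [[1.2,0,0.1],[0,0,0],1],
  [[1.3,0,0.12],[0,0,0],1],
  [[1.4,0,0.14],[0,0,0],1],
  [[1.4,0,0.14],[0,0,0],1],
  [[1.4,0,0.14],[0,0,0],1],
])

```text
clock: 5.95
tool_pos: [0.5981, -0.0984, 0.0645]
eef_rot: [0.797, 0.595, 0.081, -0.066]
contact_force: [0.7, -0.3, 0.3]
opening: 0.006
finger_force: 0.0
```

```bash
sed -i 's/m\[245:\]=0/m[250:]=0/' m.py; python3 -c "
from m import *
meas()
s=snap('wrist','w3.png')"
```

```text
6.0 [ 0.5981 -0.0984  0.0645] [ 0.61 -0.18 -0.09]
box 268 171 102 79 rim (array([ 0.6068, -0.0688]), np.float64(32.8))
```

View pics/w3.png

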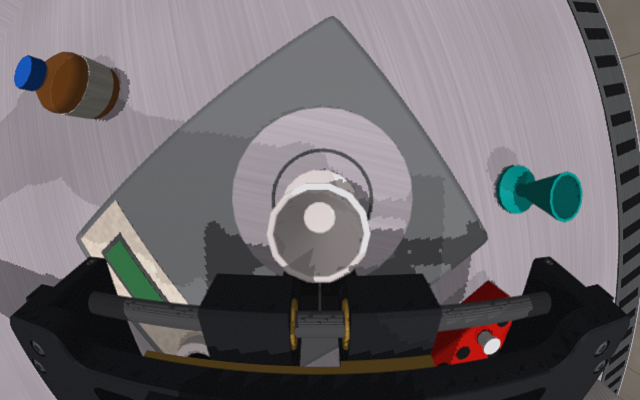

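The rim is at (319,233), its upper edge at v=184, and the flange's front edge at v≈169. The ring's front edge is at v=150.

Run:
```python
from h import *
s=snap('wrist')
print('rim',circ(s,[(267.5,232),(371,232),(319,183),(319,283)],.128),'pan',circ(s,[(232,195),(412,195),(322,107),(260,130),(384,130)],.06))
p=wplane(s,319,169,.069);q=wplane(s,322,150,.06)
d=np.array([.284,.959]);print('flange c',p[:2]-.02*d,'ring c',q[:2]-.0265*d)
print(wplane(s,319.5,217,.09))
t=snap('top');b=t['image'][165:235,365:440];cv2.imwrite('pics/t1.png',cv2.resize(cv2.cvtColor(b,cv2.COLOR_RGB2BGR),(600,560),interpolation=cv2.INTER_CUBIC))
```

```text
rim (array([ 0.6061, -0.0721]), np.float64(33.3)) pan (array([ 0.6081, -0.0681]), np.float64(99.3))
flange c [ 0.60548009 -0.07158506] ring c [ 0.60789283 -0.06862224]
[ 0.60570415 -0.07256838  0.09      ]
```

Request:
carry_out([
  [[0.12,0,0.03],[0,0,0],1],
  [[0.24,0,0.05],[0,0,0],1],
  [[0.34,0,0.07],[0,0,0],1],
  [[0.42,0,0.09],[0,0,0],1],
  [[0.42,0,0.09],[0,0,0],1],
  [[0.42,0,0.09],[0,0,0],1],
  [[0,0,0],[0,0,0],1],
  [[-0.8,0,-0.17],[0,0,0],1],
  [[-2,0,-0.42],[0,0,0],1],
  [[-3.5,0,-0.75],[0,0,0],1],
  [[-3.5,0,-0.75],[0,0,0],1],
  [[-3.5,0,-0.75],[0,0,0],1],
])

```text
clock: 7.35
tool_pos: [0.5877, -0.134, 0.0645]
eef_rot: [0.797, 0.595, 0.081, -0.066]
contact_force: [0.3, -0.3, -0.0]
opening: 0.003
finger_force: 0.0
```

Run:
```python
from m import *
meas()
goal((.560,-.19,.2),73.5,0)
s=snap('wrist','w4.png')
```

```text
7.4 [ 0.5879 -0.1329  0.0645] [-0.89  0.32  0.21]
box 265 56 106 110 rim (array([ 0.6066, -0.0684]), np.float64(34.1))
7.4 [ 0.5879 -0.1329  0.0645] shift [ -3.31  -1.19 -14.54] turn [ -0.5 -12.    0. ] z [ 0.  0. -1.]
```

View pics/w4.png

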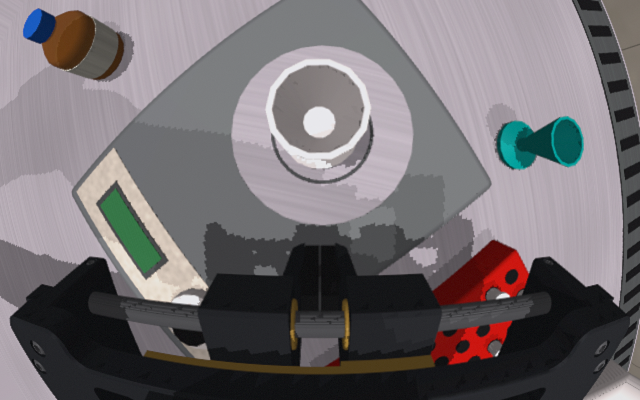

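The measure is upright inside the ring, with its rim at (318,108), the hand is clear of it, and it is about 2 mm off centre. Next is the key.

Run:
```python
from m import *
s=snap('wrist');print('rim',circ(s,[(265,108),(371,108),(318,57),(318,159.5)],.128))
goal((.588,-.150,.12),73.5,0)
goal((.4945,-.157,.10),73.5,0)
```

```text
rim (array([ 0.6071, -0.0668]), np.float64(33.6))
7.5 [ 0.5882 -0.1321  0.0646] shift [-0.53  0.44 -5.78] turn [ -0.5 -12.    0.1] z [ 0.  0. -1.]
7.5 [ 0.5882 -0.1321  0.0646] shift [-4.2  -8.32 -4.44] turn [ -0.5 -12.    0.1] z [ 0.  0. -1.]
```

Request:
carry_out([
  [[-0.5,0,-3],[0,0,0],1],
  [[-1.5,0,-6],[0,-6,0],1],
  [[-3,-3,-6],[0,-12,0],1],
  [[-4.2,-6,-6],[0,-12,0],1],
  [[-4.2,-8.3,-4.4],[0,-12,0],1],
  [[-4.2,-8.3,-4.4],[0,-12,0],1],
  [[-4.2,-8.3,-4.4],[0,-12,0],1],
  [[-4.2,-8.3,-4.4],[0,-12,0],1],
  [[-4.2,-8.3,-4.4],[0,-12,0],1],
])

```text
clock: 8.4
tool_pos: [0.4962, -0.1582, 0.0999]
eef_rot: [0.801, 0.599, -0.002, -0.003]
contact_force: [0.6, 0.8, -0.3]
opening: 0.001
finger_force: 0.0
```

Run:
```python
from m import *
goal((.4945,-.157,.062),73.5,0)
a=snap('scene');t=snap('top')
A=cv2.resize(a['image'][110:210,210:340],(390,300),interpolation=cv2.INTER_CUBIC);T=cv2.resize(t['image'][170:285,370:500],(390,345),interpolation=cv2.INTER_CUBIC)
o=np.zeros((345,790,3),np.uint8);o[:300,:390]=A;o[:,400:]=T;cv2.imwrite('pics/k.png',o[:,:,::-1])
```

```text
8.4 [ 0.4962 -0.1582  0.0999] shift [ 0.07 -0.17  3.79] turn [-0.4 -0.   0.1] z [ 0.  0. -1.]
```

View pics/k.png

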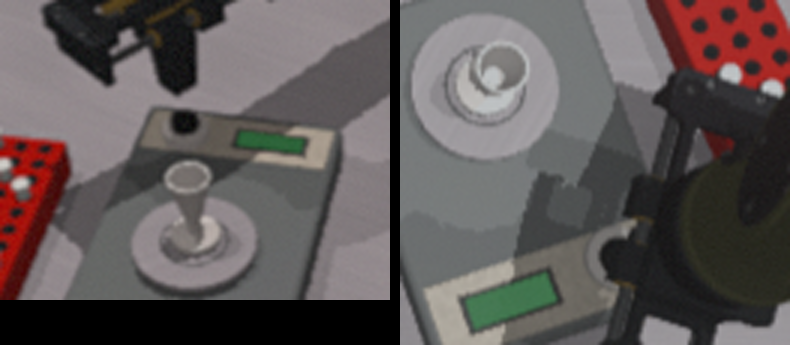

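The measure stands inside the ring at (485,87) in the right half, and the fingertip is above the key at (183,122) in the left half. I'll press slowly.

Request:
carry_out([
  [[0,-0.2,2],[0,0,0],1],
  [[0,-0.2,3.5],[0,0,0],1],
  [[0,-0.2,4],[0,0,0],1],
  [[0,-0.2,4.3],[0,0,0],1],
  [[0,-0.2,4.5],[0,0,0],1],
  [[0,-0.2,4.5],[0,0,0],1],
])

```text
clock: 9.1
tool_pos: [0.4929, -0.1574, 0.0612]
eef_rot: [0.801, 0.599, -0.001, -0.002]
contact_force: [-10.3, 4.4, 67.6]
opening: 0.003
finger_force: 33.4
```

Request:
carry_out([
  [[0,0,-0.3],[0,0,0],1],
  [[0,0,-0.5],[0,0,0],1],
  [[0,0,-0.5],[0,0,0],1],
])

```text
clock: 9.4
tool_pos: [0.4929, -0.1574, 0.0621]
eef_rot: [0.801, 0.599, -0.002, -0.003]
contact_force: [-4.1, 1.5, 24.4]
opening: 0.009
finger_force: 12.3
```

Run:
```python
from m import *
st=r.get_state();print(st['tool_pos'],st['contact_force'],st['moment'],st['clock'])
a=snap('scene');w=snap('wrist')
A=cv2.resize(a['image'][105:185,220:320],(400,320),interpolation=cv2.INTER_CUBIC);T=cv2.resize(w['image'][150:330,200:420],(390,319),interpolation=cv2.INTER_CUBIC)
o=np.zeros((320,800,3),np.uint8);o[:320,:400]=A;o[:319,410:]=T;cv2.imwrite('pics/k2.png',o[:,:,::-1])
```

```text
[ 0.49288135 -0.157392    0.06207452] [-4.09363806  1.4964283  24.43931895] [0.30151269 0.81864646 0.02160543] 9.4
```

View pics/k2.png

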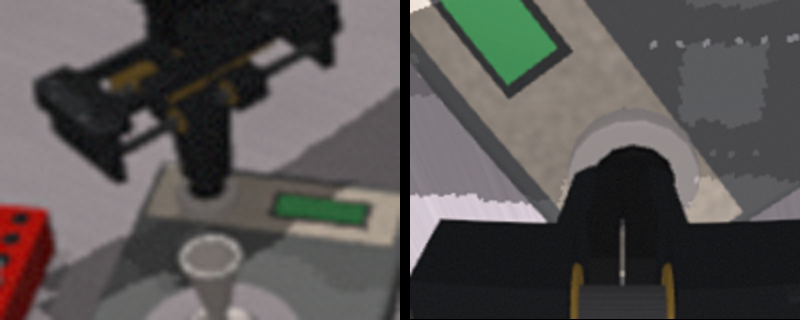

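The finger bears on something stiff at z≈0.0625, higher than I expected. I'll triangulate the key and its housing from the first pictures.

Run:
```python
from h import *
a=snap('scene');t=snap('top')
A=cv2.imread('pics/s0.png');T=cv2.imread('pics/t0.png')
def dark(im,x0,y0,x1,y1):
    g=cv2.cvtColor(im,cv2.COLOR_BGR2GRAY)[y0:y1,x0:x1];m=(g<60);n,l,s,c=cv2.connectedComponentsWithStats(m.astype(np.uint8))
    i=1+s[1:,4].argmax();return c[i]+[x0,y0],s[i]
ca,sa=dark(A,262,142,282,162);ct,stt=dark(T,433,246,454,266);print(ca,sa,ct,stt)
def tri(pa,pt):
    o1,d1=ray(a,*pa);o2,d2=ray(t,*pt)
    k=np.linalg.lstsq(np.c_[d1,-d2],o2-o1,rcond=None)[0];p,q=o1+k[0]*d1,o2+k[1]*d2
    return (p+q)/2,np.linalg.norm(p-q)
print('key',tri(ca,ct))
print('housing',tri((271.7,153.3),(442,255.6)))
print('pan',tri((274.8,191.0),(398.3,198.6)))
for z in(.046,.052,.058,.064):print(z,'px where key would be',proj(a,(.494,-.157,z)),proj(t,(.494,-.157,z)))
```

```text
[271.22916667 150.08333333] [ 6  5  8  7 48] [442.55140187 254.98130841] [  4   4  12  11 107]
key (array([ 0.49654027, -0.15488968,  0.06362436]), np.float64(0.00039623993368326633))
housing (array([ 0.49571745, -0.15632643,  0.05167813]), np.float64(0.0020168023568833716))
pan (array([ 0.60778412, -0.06814124,  0.05542734]), np.float64(0.002879225437980935))
0.046 px where key would be (np.float64(271.6981556054789), np.float64(154.39132541628462)) (np.float64(441.10499630031063), np.float64(256.84435074575043))
0.052 px where key would be (np.float64(271.4820569725078), np.float64(152.65733644531318)) (np.float64(441.92724247838663), np.float64(256.6787120403938))
0.058 px where key would be (np.float64(271.263983458509), np.float64(150.90750090523656)) (np.float64(442.76043022463807), np.float64(256.51086919321756))
0.064 px where key would be (np.float64(271.0439078671636), np.float64(149.14160057108714)) (np.float64(443.60477939984), np.float64(256.3407779140138))
```

Request:
carry_out([
  [[0,0,-0.3],[0,0,0],1],
  [[0,0,-0.6],[0,0,0],1],
  [[0,0,-0.6],[0,0,0],1],
])

```text
clock: 9.9
tool_pos: [0.4928, -0.1574, 0.0661]
eef_rot: [0.801, 0.599, -0.002, -0.003]
contact_force: [-0.1, -0.9, 2.2]
opening: 0.005
finger_force: 1.1
```

Force falls to about 2 N at 0.066, which matches the spring, so the key had been on its stop at 0.0625 (fully pressed). I'll lift clear and check.

Request:
carry_out([
  [[0,0,-2],[0,0,0],1],
  [[0,0,-5],[0,0,0],1],
  [[0,0,-9],[0,0,0],1],
  [[-3,0,-13],[0,0,0],1],
  [[-8,0,-13],[0,0,0],1],
  [[-8,0,-13],[0,0,0],1],
  [[-8,0,-13],[0,0,0],1],
  [[-8,0,-13],[0,0,0],1],
])

```text
clock: 10.7
tool_pos: [0.4709, -0.2328, 0.1949]
eef_rot: [0.8, 0.599, -0.003, -0.005]
contact_force: [0.0, 0.2, 0.8]
opening: 0.009
finger_force: 0.0
```

Run:
```python
from h import *
st=r.get_state();print(st['clock'],st['tool_pos'],st['contact_force'])
a=snap('scene');w=snap('wrist')
A=cv2.resize(a['image'][140:235,225:330],(400,362),interpolation=cv2.INTER_CUBIC);W=cv2.resize(w['image'][0:260,160:430],(390,376),interpolation=cv2.INTER_CUBIC)
o=np.zeros((376,800,3),np.uint8);o[:362,:400]=A;o[:,410:]=W;cv2.imwrite('pics/f.png',o[:,:,::-1])
g=cv2.cvtColor(a['image'],cv2.COLOR_RGB2GRAY)[142:162,262:282];print(cv2.connectedComponentsWithStats((g<60).astype(np.uint8))[2:])
```

```text
10.7 [ 0.47086767 -0.23279353  0.19486465] [0.01285713 0.18822609 0.76698575]
(array([[  0,   0,  20,  20, 339],
       [  5,   4,   9,   8,  61]], dtype=int32), array([[9.56932153, 9.86430678],
       [9.1147541 , 7.47540984]]))
```

View pics/f.png

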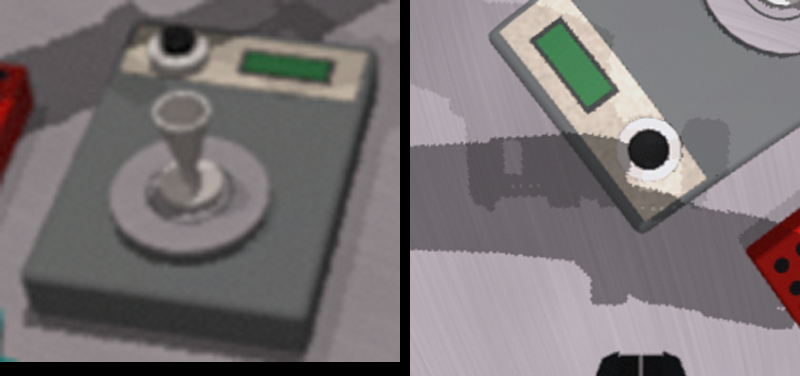

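The key is up again at (178,42), where it was at the start. The measure stands upright inside the ring at (190,185), and the hand is clear.

```bash
python3 -c "
from plant import r
print(r.finish_job())"
```

```text
the job is handed in; nothing more can be done
None
```

The job is handed in, with no verdict shown: the measure stands upright about 2 mm from the pan's centre, and the tare key was pressed to its stop (about 68 N at the fingers, harder than intended) and came back up; I viewed 11 pictures, one over the limit of 10.

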